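Fit the strong lens in the bench magnifier

TASK

Fit the tall lens in the mending magnifier: slip the lower edge of its flange under the two fixed claws while it is still tilted, then level it until it lies flat and fully home in the recess, and turn the latch fully across so that it holds the lens. Do not drop or force the glass, and leave the low lens, pin jar, shears and thread box where they are.

Things in the scene. Friction and masses are not known exactly. Their poses are not given: they have to be found in the camera images.
- tall_mid (a point): Tall lens, to be fitted: loose black unit, 150 to 260 g, round about its z. Flange disc 96 mm dia, 6 mm thick at the bottom; on it a barrel 46 mm dia with glass at its top, 38 mm tall overall. Starts barrel up on a grey pad 3 mm thick. Point: on its axis half-way up, 19 mm above the underside; z from flange to barrel top. Grip the barrel, 32 mm of which stands above the flange.
- tall_foot (a point): Centre of the tall lens's underside (bottom of its flange), 19 mm below tall_mid on its axis; axes as tall_mid.
- cell (a point): Recess in the magnifier's fixed white ring (124 mm across): 100 mm dia, 6 mm deep; flat ledge round an 84 mm hole. Point: its centre at ledge level, 160 mm above the table. z points out of it, 22 deg from vertical, leaning to the stand's front; x up the slope to the latch. Seated, the flange lies flat on the ledge, its top flush with the ring, the lens's mid point 19 mm along z.
- claw_l (a point): One of two fixed steel claws on the ring's lower side, 24 deg to either side of the cell's -x. Point: middle of its inner edge, 43 mm from the cell's axis, 8.5 mm above the ledge (its underside; top at 12 mm); axes as the cell's. Each is 14 mm wide and overhangs the recess by 7 mm, so the lens cannot go in flat; the flange passes under them at tilts to the cell of about 4 to 18 deg.
- claw_r (a point): The other claw, its mirror image at the other side of the cell's -x.
- latch (a joint): Turn latch at the ring's upper side, rad. 0: fully across, tongue pointing to the middle of the recess, covering 10 mm of the flange; 1.57: along the ring, clear of the recess. Starts at 1.1 to 1.6. Closing is clockwise seen from above. Stops at 0 and 1.75; light friction (0.04 N m), stays where left. The tongue passes 1 mm above a seated flange and cannot cross a lens that is not home.
- latch_grip (a point): On the latch's turning axis (z, same as the cell's z), 68 mm from the cell's axis along the cell's +x, half-way up the upright thumb wing, 20 mm above ledge level. The wing is 44 mm long (along this point's x), 9 mm thick, 18 mm tall, centred here; pinch it across its thickness or push it at an end. Below it a 4 mm plate, the tongue, reaches 30 mm to -x.
- stand: The magnifier's fixed stand; origin: centre of the base's underside, directly below the cell. Base 190 x 170 x 16 mm; a 22 mm column rises 72 mm behind (+x) to hold the ring. Front is -x.
- low_mid (a point): Low lens, to be left alone: a loose lens unit with the same 96 x 6 mm flange but only a low rim 80 mm in diameter; 13 mm tall overall. Lies beside the tall lens on the pad, on either side of it, centres about 116 mm apart. The point is on its axis half-way up.
- jar_mid (a point): Clear jar of pins, 72 mm in diameter, 75 mm tall, loose, to be left alone. The point is its centre.
- shears_mid (a point): Fabric shears lying flat, 220 mm long, loose, to be left alone. The point is at the pivot, blades to +x.
- thread_box: Clear compartment box of thread cards, 190 x 270 x 45 mm, fixed, to be left alone. Origin at the centre of its underside.
There are look-alikes about, which are no part of the job. What is meant by the part that bears tall_mid is not blue or green, and is the smaller of those in its own colour.

How it is judged:
By the outcome, as a careful person would: the job done as asked, in the order asked, and still so for the second after the job is handed in, with the robot touching nothing.
It also fails if it takes over 58 s, if anything falls off the work surface, if the arm or the gripper's body presses on something with over 40 N, if the wrist force passes 120 N, or if a joint passes its speed limit or range.

ROBOT

A 6-joint arm with a two-finger parallel gripper is mounted at the origin on the work surface. World frame = base frame: x ahead of the robot, y to its left, z up, the work surface at z = 0. Lengths are in m, angles in rad, forces in N, time in s.
With the tool pointing down it reaches from about 0.25 to 0.85 m from the base axis. Payload 12.5 kg.
Tool frame: the origin (TCP) lies on the centre line of the jaws, within the pads' length; the fingertips stand 14 mm ahead of it and the grasp point (between the pads) lies 5 mm behind it; z points along the fingers, y is the line along which they close (so a half turn about z gives the same grasp; the last joint's range is limited). The gripper opens to 93 mm and grips with 3 to 60 N. Pads are 15 mm wide; open, the fingers measure 128 mm over their backs; the gripper's body (75 mm by 188 mm) begins 65 mm behind the grasp point.
Start: joints at [1.096, 0.351, 1.652, -0, 1.139, -0.085], TCP at [0.209, 0.509, 0.233] pointing down, gripper open.
Joint ranges: [-2.75, 2.75], [-0.79, 2.1], [0.01, 2.65], [-1.57, 4.71], [0.07, 3.14], [-2.87, 2.87]. Speed limits (rad/s): [2.22, 2.22, 2.79, 3.14, 3.14, 3.14].

INTERFACE

Orientations are given as a 3x3 rotation matrix whose columns are the frame's x, y, z axes.
In Python, from station import r gives the robot as it stands.
- The arm moves only by the tool play_rows, never from a script. Its argument "moves" is a list of rows, each an object of numbers: "x", "y", "z": the shift along the tool's x, y, z in m; "ax", "ay", "az": the turn, a rotation vector about the tool's x, y, z in rad. A call has 1 to 10 rows; each row is the pose to reach, as a shift and turn from the pose commanded when the call began, along the tool's axes at that moment; what a row does not reach only later rows make up. A row lasts 1/8 s, in which the tool goes at most 62.5 mm and 10.7 degrees, less where a joint would pass 70% of its speed; a pose out of reach is approached as far as the arm can. A call with a gripper value outside its range is refused whole. "jaw" is the finger opening in m, from 0 to 0.093, set as the call begins (left out, the last holds). The fingers move at their own pace and stop on an object; the grip force is fixed at half the most. Time passes only in rows, so rows that repeat a pose let the fingers close. It gives the time, the measured TCP pose, the force, the opening and the grip force at its end, in the units of the state.
- r.get_state(): the state, without advancing time (a new reading comes with each control period).
- r.grab_frame(name): name is "side" or "top"; returns a dict with "img" (384x512x3 uint8, red, green, blue), "mtx" (3x3 intrinsics, pixels), "rvec" (rotation vector, rad) and "tvec" (3), from world to camera coordinates, as OpenCV has them. Camera axes: x right, y down, z forward; pixel columns grow to the right and rows downward; lengths in m; the calibration is good to about 2 mm. A picture is of the moment at which its call begins. There is no depth.
- r.job_done(): hands the job in; it is judged then, once.
The state is a dict: "clock": time; "joint_positions": joint angles; "joint_vel": joint speeds; "tau": joint torques, N m; "eef_pos": TCP position; "orientation": TCP orientation; "wrist_force": force on the tool from outside, world axes, zero at the start; "ft_torque": the same for the moment, N m; "grip_width": finger opening in m; "finger_force": force on a finger pad.
Only numpy, scipy, OpenCV 4.12 (cv2) and the standard library are available. Lean on these libraries where they do the work, as an engineer would, in place of code of your own. Each camera call takes 0.05 s, during which the arm holds its last target. There are 200 camera calls.

## Working session

There is one attempt and no reset: what is moved stays moved. The work goes in short steps, Python scripts to look and compute and a tool call to move; the robot and the scene stay as the last step left them, time stands still between calls to the robot, and variables do not carry over. Pictures are saved under pics/ and viewed, at most 10 in all, crops included, and the job is handed in when it is done.

Besides the shell and the picture viewer there is one more tool, called after "Request:" by a JSON object that holds its "method" and its "body". play_rows: Moves the arm, as the interface text tells. Its arguments: {"type":"object","properties":{"moves":{"type":"array","items":{"type":"object","properties":{"x":{"type":"number"},"y":{"type":"number"},"z":{"type":"number"},"ax":{"type":"number"},"ay":{"type":"number"},"az":{"type":"number"}}}},"jaw":{"type":"number"}},"required":["moves"]}

```bash
mkdir -p pics; ls
python3 - <<'E'
from station import r
import cv2,numpy as np
for n in("top","side"):
    f=r.grab_frame(n); cv2.imwrite(f"pics/{n}0.png",f["img"][:,:,::-1]); 
    R=cv2.Rodrigues(f["rvec"])[0]; print(n,f["mtx"].tolist(),(-R.T@np.array(f["tvec"]).ravel()).round(3),R.round(3).tolist())
s=r.get_state();print(s)
E
```

```text
pics
top [[374.06314276008357, 0.0, 259.61454967481023], [0.0, 374.06314276008357, 191.038306940585], [0.0, 0.0, 1.0]] [0.382 0.069 1.289] [[-0.012, -1.0, 0.005], [-0.992, 0.011, -0.126], [0.126, -0.007, -0.992]]
side [[381.58770206848124, 0.0, 256.0396165775884], [0.0, 381.58770206848124, 194.14854408346199], [0.0, 0.0, 1.0]] [ 0.32  -0.783  1.165] [[0.983, -0.181, 0.018], [-0.125, -0.745, -0.655], [0.132, 0.642, -0.755]]
{'clock': 0.1, 'joint_positions': array([ 1.09642154e+00,  3.51200546e-01,  1.65233008e+00,  1.19105961e-05,
        1.13910429e+00, -8.45657416e-02]), 'joint_vel': array([-1.21693113e-03, -2.32961697e-03, -2.93926989e-03, -8.92658042e-04,
       -5.21759780e-06,  1.49596911e-03]), 'tau': array([ 2.46756927e-04, -4.98037040e+01, -2.85702968e+01,  7.00430735e-02,
        2.39342329e-02, -7.60605189e-05]), 'eef_pos': array([0.20883269, 0.50850456, 0.2321567 ]), 'orientation': array([[-9.24979720e-01,  3.80016159e-01, -4.85710283e-04],
       [ 3.80016456e-01,  9.24979266e-01, -9.22232427e-04],
       [ 9.88087163e-05, -1.03762419e-03, -9.99999457e-01]]), 'wrist_force': array([0.41396701, 0.44254502, 0.07184685]), 'ft_torque': array([ 0.03574817, -0.03984074, -0.01396809]), 'finger_force': 0.0, 'grip_width': 0.09310545107108435}
```

View pics/top0.png

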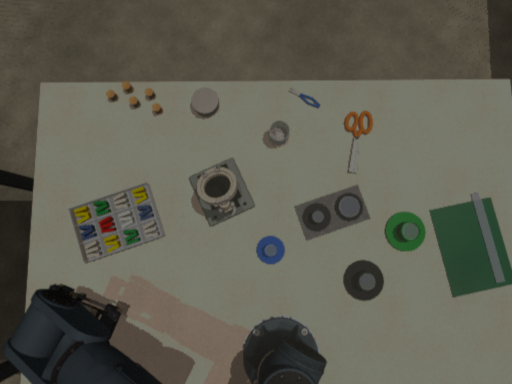

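View pics/side0.png

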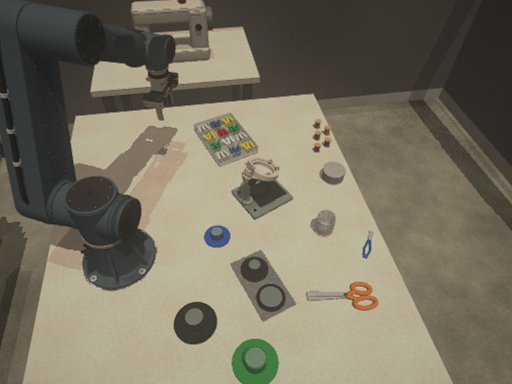

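The candidates in the top view are the black lens on the pad at (316,216), the low lens on the pad at (348,207), the big black one at (363,280), the blue one at (270,250) and the green one at (405,231). I choose the small black one on the pad at (316,216). The stand is at (217,187), with its latch and column side towards the robot at about (230,208). I'll check both in a close crop.

Run:
```python
import cv2,numpy as np
t=cv2.imread("pics/top0.png");s=cv2.imread("pics/side0.png")
c=lambda i,x,y,w,h,k:cv2.resize(i[y:y+h,x:x+w],None,fx=k,fy=k,interpolation=cv2.INTER_CUBIC)
A=np.hstack([c(t,185,152,75,75,5),c(t,290,180,85,75,5)])
B=np.hstack([c(s,228,150,70,70,5),c(s,225,245,90,70,5)])
A=A[:,:800];B=B[:,:800]
im=np.vstack([A[:,:800],np.zeros((2,800,3),np.uint8)]) 
w=max(A.shape[1],B.shape[1]);P=lambda a:np.pad(a,((0,0),(0,w-a.shape[1]),(0,0)))
im=np.vstack([P(A),P(B)]);im=cv2.resize(im,None,fx=.8,fy=.8);print(im.shape)
cv2.imwrite("pics/crop0.png",np.clip(im*1.5,0,255))
```

```text
(580, 640, 3)[ WARN:0@0.034] global loadsave.cpp:1063 imwrite_ Unsupported depth image for selected encoder is fallbacked to CV_8U.
```

View pics/crop0.png

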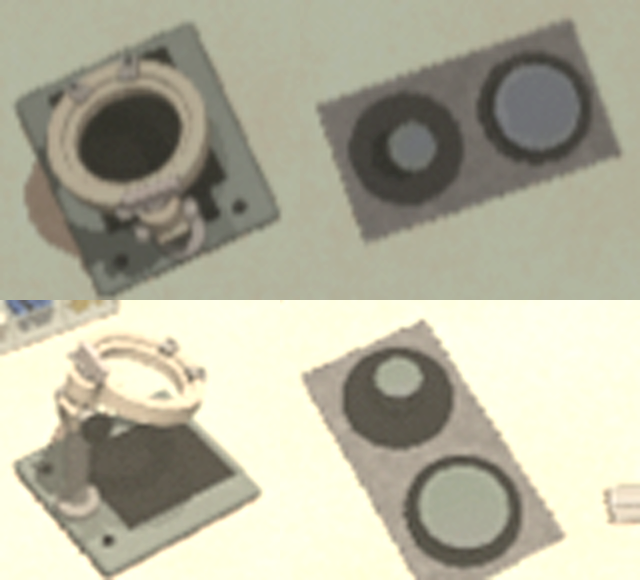

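```bash
cat > h.py <<'E'
import cv2,numpy as np
from station import r
def frame(n):
    f=r.grab_frame(n); f["R"]=cv2.Rodrigues(np.array(f["rvec"]))[0]; f["t"]=np.array(f["tvec"]).ravel(); return f
def ray(f,p):
    d=f["R"].T@(np.linalg.inv(f["mtx"])@[p[0],p[1],1]); return -f["R"].T@f["t"], d/np.linalg.norm(d)
def onz(f,p,z):
    c,d=ray(f,p); return c+d*(z-c[2])/d[2]
def tri(fa,pa,fb,pb):
    A=np.zeros((3,3));b=np.zeros(3);L=[]
    for f,p in((fa,pa),(fb,pb)):
        c,d=ray(f,p);M=np.eye(3)-np.outer(d,d);A+=M;b+=M@c;L.append((M,c))
    x=np.linalg.solve(A,b); return x,[float(np.linalg.norm(M@(x-c))) for M,c in L]
def proj(f,X): return cv2.projectPoints(np.atleast_2d(np.array(X,float)),np.array(f["rvec"],float),np.array(f["tvec"],float),f["mtx"],None)[0][:,0]
def blob(f,box,fn):
    x,y,w,h=box; m=fn(f["img"][y:y+h,x:x+w].astype(int)).astype(np.uint8)
    n,l,s,c=cv2.connectedComponentsWithStats(m); i=1+s[1:,4].argmax(); return c[i]+[x,y],s[i]
E
python3 - <<'E'
from h import *
np.set_printoptions(precision=4,suppress=True)
T=frame("top");S=frame("side")
P=lambda u,v,x,y,u0=0,v0=0:(x-.375+(u-u0)/4,y-.375+(v-v0)/4)
cs=np.array([onz(T,P(*q,185,152),.016) for q in((190,22),(17,102),(98,297),(279,215))])
print("base top",cs,cs.mean(0),np.linalg.norm(np.roll(cs,-1,0)-cs,axis=1))
cs2=np.array([onz(S,P(*q,228,150,0,300),.016) for q in((258,492),(15,466),(108,578))]);print("side",cs2)
fr=cs[[0,1]].mean(0)-cs[[2,3]].mean(0);print("front yaw",np.degrees(np.arctan2(fr[1],fr[0])))
for n,a,b in(("clawA",(128,65),(197,373)),("clawB",(77,92),(168,347)),("latch",(152,193),(83,362))):
    print(n,tri(T,P(*a,185,152),S,P(*b,228,150,0,300)))
g=lambda i:(i[...,2]>i[...,0]+5)&(i.sum(-1)>220)
print(T["img"][216,318],T["img"][216,308],T["img"][200,310],S["img"][264,254],S["img"][275,254],S["img"][290,240])
E
```

```text
base top [[0.6627 0.1547 0.016 ]
 [0.5941 0.3037 0.016 ]
 [0.426  0.2332 0.016 ]
 [0.494  0.0792 0.016 ]] [0.5442 0.1927 0.016 ] [0.1641 0.1823 0.1683 0.1849]
side [[0.6586 0.1527 0.016 ]
 [0.4261 0.2263 0.016 ]
 [0.4929 0.0724 0.016 ]]
front yaw 23.450594700924874
clawA (array([0.5983, 0.1935, 0.1524]), [0.0009803570672145296, 0.0009803570672144318])
clawB (array([0.5783, 0.2327, 0.1516]), [0.00047202896055735446, 0.0004720289605575624])
latch (array([0.4895, 0.17  , 0.2079]), [0.0045437007190837105, 0.004543700719083644])
[74 76 77] [38 38 34] [105 105  94] [114 116 101] [61 59 51] [187 178 151]
```

Run:
```python
from h import *
np.set_printoptions(precision=1,suppress=True,linewidth=160)
a=np.radians(24);f=np.array([np.cos(a),np.sin(a),0]);u=np.array([0,0,1.]);t=np.radians(22)
n=f*np.sin(t)+u*np.cos(t);cx=-f*np.cos(t)+u*np.sin(t);cy=np.cross(n,cx)
C=np.array([.545,.193,.16])
for name in("top","side"):
    F=frame(name);im=F["img"].astype(np.float32);g=cv2.resize(im,None,fx=1,fy=1)
    print(name)
    for ang in range(0,360,20):
        d=cx*np.cos(np.radians(ang))+cy*np.sin(np.radians(ang))
        rr=np.arange(.036,.072,.002)
        p=proj(F,[C+.006*n+d*q for q in rr]).astype(np.float32)
        v=cv2.remap(im,p[None,:,0],p[None,:,1],cv2.INTER_LINEAR)[0]
        print(ang,v.mean(1).astype(int),(v[:,0]-v[:,2]).astype(int))
```

```text
top
0 [ 35  35  37  41  61  81  92 101 103 104 104  99  92  83  73  74  77  82] [ 7  6  6  7 11 14 16 16 15 15 15 15 14 13 11 11 11 11]
20 [ 32  32  34  41  56  78  97 106 106 105 105 101  92  86  82  75  70  65] [ 5  5  5  8 11 15 18 19 19 19 18 17 15 13 14 14 14 14]
40 [ 32  33  36  45  63  89  97 101 105 108 110 109 105  96  84  76  67  54] [ 6  6  7  8 11 16 18 19 20 20 20 20 19 18 17 17 15 12]
60 [ 36  36  40  53  76  92 102 101 105 109 110 109 104  89  78  71  72  74] [ 6  5  6 10 16 18 20 20 20 20 20 20 19 17 14 11  8  6]
80 [ 36  37  49  69  96 104 103  99 102 107 108 108 107  94  84  82  83  83] [ 6  6  9 13 18 20 21 20 20 21 21 21 20 15 10  7  6  6]
100 [ 40  52  70  89 103 105 101 100 104 109 109 108 103  94  87  84  83  83] [ 8 12 16 19 21 21 20 20 20 21 21 21 18 13 10  7  7  6]
120 [ 56  70  87  99 102  97  90  91 100 108 108 107  97  89  84  81  82  82] [12 15 18 20 20 19 17 17 18 20 21 21 18 14 10  7  6  6]
140 [ 67  82  94 102 101  93  92  94 101 108 108 104  91  75  54  45  42  49] [16 18 20 21 21 20 19 19 20 21 21 21 18 14 10  7  7  6]
160 [77 88 92 89 87 85 90 94 9
[... 2984 characters left out ...]
38 40 41 42 43 42 40 38 37 36]
260 [149 151 148 146 143 138 133 131 139 146 153 157 161 166 168 170 171 172] [39 40 39 38 37 36 34 32 35 37 39 40 41 42 41 39 37 37]
280 [133 145 149 150 146 138 133 131 132 145 155 164 166 167 169 171 173 174] [36 39 40 39 38 36 34 34 35 39 42 46 44 41 39 37 37 36]
300 [103 109 126 144 155 160 145 134 140 151 159 162 164 165 166 168 170 172] [26 28 33 38 41 43 39 36 36 39 41 41 41 41 40 38 37 37]
320 [125 112 111 115 130 150 156 160 152 150 138 126 119 114 129 143 159 171] [29 26 26 28 29 30 30 27 26 24 23 22 22 22 26 31 36 39]
340 [167 163 160 158 156 147 139 129 118 114 109 110 110 112 114 115 117 122] [36 34 33 32 31 29 28 26 23 22 22 22 22 22 21 20 19 23]
```

Run:
```python
from h import *
np.set_printoptions(precision=4,suppress=True)
T=frame("top");S=frame("side")
for n,F,box,th,gl in(("top",T,(298,198,36,36),48,58),("side",S,(236,252,36,34),85,90)):
    x,y,w,h=box;g=cv2.cvtColor(F["img"],cv2.COLOR_RGB2GRAY)
    s=cv2.resize(g,None,fx=4,fy=4,interpolation=cv2.INTER_CUBIC)[4*y:4*(y+h),4*x:4*(x+w)]
    m=(s<th).astype(np.uint8);cn=max(cv2.findContours(m,0,1)[0],key=cv2.contourArea)
    k=cv2.fitEllipse(cn);c=lambda e:((e[0]+.5)/4-.5+x,(e[1]+.5)/4-.5+y)
    X=onz(F,c(k[0]),.009);print(n,"flange",X,np.array(k[1])/4)
    fill=cv2.drawContours(m*0,[cv2.convexHull(cn)],-1,1,-1);fill=cv2.erode(fill,np.ones((13,13)))
    q=((s>gl)&(fill>0)).astype(np.uint8);N,l,st,ce=cv2.connectedComponentsWithStats(q);i=1+st[1:,4].argmax()
    print("glass",c(ce[i]),onz(F,c(ce[i]),.041),np.sqrt(st[i,4]/np.pi)*2/4)
```

```text
top flange [ 0.4529 -0.1318  0.009 ] [26.2129 26.8373]
glass (np.float64(317.64427405740014), np.float64(216.13906865503657)) [ 0.4534 -0.1318  0.041 ] 11.891558642043062
side flange [ 0.4535 -0.1329  0.009 ] [25.2556 27.6889]
glass (np.float64(254.15859030837004), np.float64(263.85132158590307)) [ 0.4539 -0.1315  0.041 ] 10.410788454559084
```

```bash
cat >> h.py <<'E'
from scipy.spatial.transform import Rotation as Ro
A=np.radians(24);FR=np.array([np.cos(A),np.sin(A),0]);U=np.array([0,0,1.]);TT=np.radians(22)
N=FR*np.sin(TT)+U*np.cos(TT);CX=-FR*np.cos(TT)+U*np.sin(TT);CY=np.cross(N,CX)
CELL=np.array([.544,.192,.16])
def down(th):  # tool down, y axis at angle th (deg)
    c,s=np.cos(np.radians(th)),np.sin(np.radians(th)); y=np.array([c,s,0]);z=-U;return np.c_[np.cross(y,z),y,z]
def rel(p,R,p0=None,R0=None):
    s=r.get_state(); p0=s["eef_pos"] if p0 is None else p0; R0=s["orientation"] if R0 is None else R0
    return np.r_[R0.T@(p-p0),Ro.from_matrix(R0.T@R).as_rotvec()].round(4)
def lens(xF,zF,phi,h=.023,gx=0,cell=None):  # tool pose putting the lens foot at (xF,0,zF) of the cell, tilt phi deg
    C=CELL if cell is None else cell
    e=np.cos(np.radians(phi))*CX+np.sin(np.radians(phi))*N; n=np.cross(e,CY)
    R=np.c_[e,-np.cross(e,n)*-1 if 0 else np.cross(-n,e),-n]
    return C+xF*CX+zF*N+h*n+gx*e,R
E
python3 - <<'E'
from h import *
print(rel(np.array([.4532,-.132,.12]),down(114)),rel(np.array([.4532,-.132,.232]),down(114)))
p,R=lens(0,0,10);print(p,R,np.linalg.det(R),R[:,1]@CY)
E
```

```text
[-4.694e-01 -4.998e-01  1.126e-01 -2.000e-04 -1.000e-04 -8.086e-01] [-4.694e-01 -4.998e-01  6.000e-04 -2.000e-04 -1.000e-04 -8.086e-01]
[0.55513442 0.19695736 0.17950511] [[-0.77473049 -0.40673664 -0.48410534]
 [-0.34493224  0.91354546 -0.21553758]
 [ 0.52991926  0.         -0.8480481 ]] 0.9999999999999993 -0.9999999999999996
```

Request:
{"method": "play_rows", "body": {"jaw": 0.093, "moves": [{"x": -0.235,"y": -0.25,"z": 0,"az": -0.4},{"x": -0.469,"y": -0.5,"z": 0,"az": -0.8086},{"x": -0.469,"y": -0.5,"z": 0,"az": -0.8086},{"x": -0.469,"y": -0.5,"z": 0,"az": -0.8086},{"x": -0.469,"y": -0.5,"z": 0,"az": -0.8086},{"x": -0.469,"y": -0.5,"z": 0,"az": -0.8086},{"x": -0.469,"y": -0.5,"z": 0,"az": -0.8086},{"x": -0.469,"y": -0.5,"z": 0,"az": -0.8086},{"x": -0.469,"y": -0.5,"z": 0,"az": -0.8086},{"x": -0.469,"y": -0.5,"z": 0,"az": -0.8086}]}}

```text
invalid input
```

Run:
```python
from h import *
print(rel(np.array([.4532,-.132,.232]),down(114)))
```

```text
[-4.694e-01 -4.998e-01  6.000e-04 -2.000e-04 -1.000e-04 -8.086e-01]
```

Request:
{"method": "play_rows", "body": {"jaw": 0.075, "moves": [{"x": -0.235,"y": -0.25,"z": 0,"ax": 0,"ay": 0,"az": -0.4},{"x": -0.469,"y": -0.5,"z": 0,"ax": 0,"ay": 0,"az": -0.8086},{"x": -0.469,"y": -0.5,"z": 0,"ax": 0,"ay": 0,"az": -0.8086},{"x": -0.469,"y": -0.5,"z": 0,"ax": 0,"ay": 0,"az": -0.8086},{"x": -0.469,"y": -0.5,"z": 0,"ax": 0,"ay": 0,"az": -0.8086},{"x": -0.469,"y": -0.5,"z": 0,"ax": 0,"ay": 0,"az": -0.8086},{"x": -0.469,"y": -0.5,"z": 0,"ax": 0,"ay": 0,"az": -0.8086},{"x": -0.469,"y": -0.5,"z": 0,"ax": 0,"ay": 0,"az": -0.8086},{"x": -0.469,"y": -0.5,"z": 0,"ax": 0,"ay": 0,"az": -0.8086},{"x": -0.469,"y": -0.5,"z": 0,"ax": 0,"ay": 0,"az": -0.8086}]}}

```text
clock: 1.65
eef_pos: [0.4241, -0.057, 0.233]
orientation: [[-0.914, -0.406, 0.001], [-0.406, 0.914, -0.0], [-0.001, -0.0, -1.0]]
wrist_force: [1.0, 1.3, 0.8]
grip_width: 0.0748
finger_force: 0.0
```

Run:
```python
from h import *
print(rel(np.array([.4532,-.132,.232]),down(114)))
```

```text
[ 0.0039 -0.0803  0.001  -0.0004  0.0007 -0.0004]
```

Request:
{"method": "play_rows", "body": {"moves": [{"x": 0.004,"y": -0.06,"z": 0.02},{"x": 0.004,"y": -0.08,"z": 0.07},{"x": 0.004,"y": -0.08,"z": 0.12},{"x": 0.004,"y": -0.08,"z": 0.16},{"x": 0.004,"y": -0.08,"z": 0.16},{"x": 0.004,"y": -0.08,"z": 0.16}]}}

```text
invalid input
```

Run:
```python
from h import *
print(rel(np.array([.4532,-.132,.026]),down(114)))
f=frame("side");i=f["img"][210:310,200:320,::-1];j=frame("top")["img"][180:255,280:380,::-1]
a=cv2.resize(i,None,fx=4,fy=4,interpolation=2);b=cv2.resize(j,(400,300),interpolation=2)
cv2.imwrite("pics/a.png",np.vstack([a[:, :480],np.pad(b,((0,0),(0,80),(0,0)))])[:600] if 0 else np.hstack([a[:,:400],b[:400] if b.shape[0]==400 else np.pad(b,((0,100),(0,0),(0,0)))]))
```

```text
[ 0.0041 -0.0802  0.207  -0.0004  0.0007 -0.0004]
```

View pics/a.png

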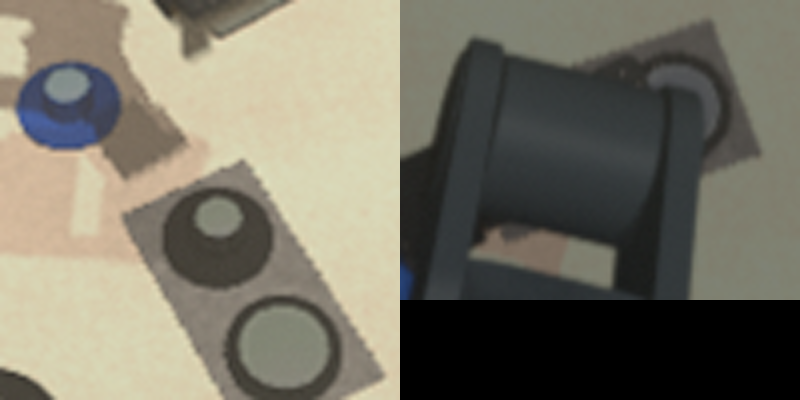

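The move was refused because every row needs all six numbers. The picture shows the gripper still off to one side, with the lens at about (218,230) in the crop and untouched.

Request:
{"method": "play_rows", "body": {"moves": [{"x": 0.004,"y": -0.06,"z": 0.02,"ax": 0,"ay": 0,"az": 0},{"x": 0.004,"y": -0.08,"z": 0.07,"ax": 0,"ay": 0,"az": 0},{"x": 0.004,"y": -0.08,"z": 0.12,"ax": 0,"ay": 0,"az": 0},{"x": 0.004,"y": -0.08,"z": 0.15,"ax": 0,"ay": 0,"az": 0},{"x": 0.004,"y": -0.08,"z": 0.15,"ax": 0,"ay": 0,"az": 0},{"x": 0.004,"y": -0.08,"z": 0.15,"ax": 0,"ay": 0,"az": 0}]}}

```text
clock: 2.5
eef_pos: [0.4533, -0.1294, 0.0839]
orientation: [[-0.913, -0.407, 0.001], [-0.407, 0.913, -0.001], [-0.001, -0.001, -1.0]]
wrist_force: [0.5, -0.8, 0.4]
grip_width: 0.075
finger_force: 0.0
```

Run:
```python
from h import *
print(rel(np.array([.4532,-.132,.026]),down(114)))
i=frame("side")["img"][200:300,180:310,::-1]
cv2.imwrite("pics/b.png",cv2.resize(i,None,fx=5,fy=5,interpolation=2))
```

```text
[ 0.0011 -0.0023  0.0579 -0.001   0.001   0.0003]
```

View pics/b.png

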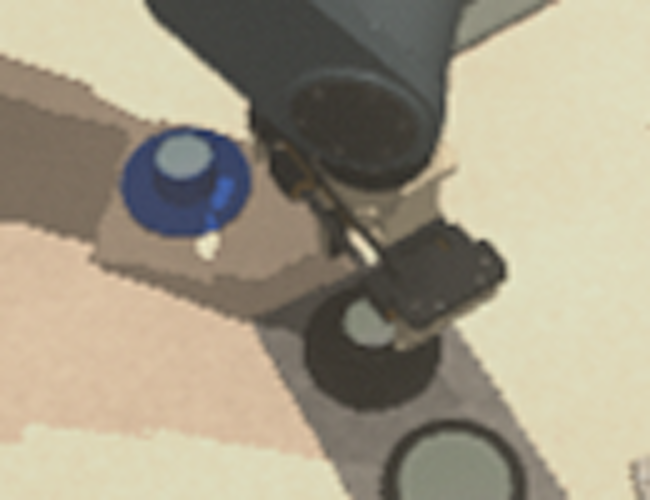

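The side view shows the fingers straddling the lens barrel at crop (370,320), so I'll descend and grip.

Request:
{"method": "play_rows", "body": {"moves": [{"x": 0.001,"y": -0.001,"z": 0.03,"ax": 0,"ay": 0,"az": 0},{"x": 0.001,"y": -0.001,"z": 0.05,"ax": 0,"ay": 0,"az": 0},{"x": 0.001,"y": -0.001,"z": 0.056,"ax": 0,"ay": 0,"az": 0},{"x": 0.001,"y": -0.001,"z": 0.057,"ax": 0,"ay": 0,"az": 0},{"x": 0.001,"y": -0.001,"z": 0.057,"ax": 0,"ay": 0,"az": 0}]}}

```text
clock: 3.18
eef_pos: [0.4526, -0.1311, 0.0266]
orientation: [[-0.914, -0.407, 0.001], [-0.407, 0.914, -0.001], [-0.001, -0.001, -1.0]]
wrist_force: [-0.2, -0.7, 0.7]
grip_width: 0.0748
finger_force: 0.0
```

Run:
```python
from h import *
print(rel(np.array([.4532,-.132,.026]),down(114)))
```

```text
[-0.0001 -0.0011  0.0006 -0.001   0.001  -0.    ]
```

Good. Next I close the jaws with a small y correction.

Request:
{"method": "play_rows", "body": {"jaw": 0.03, "moves": [{"x": 0,"y": -0.001,"z": 0,"ax": 0,"ay": 0,"az": 0},{"x": 0,"y": -0.001,"z": 0,"ax": 0,"ay": 0,"az": 0},{"x": 0,"y": -0.001,"z": 0,"ax": 0,"ay": 0,"az": 0},{"x": 0,"y": -0.001,"z": 0,"ax": 0,"ay": 0,"az": 0},{"x": 0,"y": -0.001,"z": 0,"ax": 0,"ay": 0,"az": 0},{"x": 0,"y": -0.001,"z": 0,"ax": 0,"ay": 0,"az": 0},{"x": 0,"y": -0.001,"z": 0,"ax": 0,"ay": 0,"az": 0},{"x": 0,"y": -0.001,"z": 0,"ax": 0,"ay": 0,"az": 0}]}}

```text
clock: 4.18
eef_pos: [0.4526, -0.1318, 0.0258]
orientation: [[-0.914, -0.407, 0.0], [-0.407, 0.914, -0.0], [-0.0, -0.0, -1.0]]
wrist_force: [-0.5, 0.4, 4.9]
grip_width: 0.0456
finger_force: 30.0
```

Request:
{"method": "play_rows", "body": {"moves": [{"x": 0,"y": 0,"z": -0.01,"ax": 0,"ay": 0,"az": 0},{"x": 0,"y": 0,"z": -0.04,"ax": 0,"ay": 0,"az": 0},{"x": 0,"y": 0,"z": -0.09,"ax": 0,"ay": 0,"az": 0},{"x": 0,"y": 0,"z": -0.15,"ax": 0,"ay": 0,"az": 0},{"x": 0,"y": 0,"z": -0.21,"ax": 0,"ay": 0,"az": 0},{"x": 0,"y": 0,"z": -0.25,"ax": 0,"ay": 0,"az": 0},{"x": 0,"y": 0,"z": -0.25,"ax": 0,"ay": 0,"az": 0},{"x": 0,"y": 0,"z": -0.25,"ax": 0,"ay": 0,"az": 0}]}}

```text
clock: 5.18
eef_pos: [0.4518, -0.1315, 0.2745]
orientation: [[-0.914, -0.407, -0.002], [-0.407, 0.914, 0.001], [0.001, 0.001, -1.0]]
wrist_force: [-1.0, -0.4, -1.8]
grip_width: 0.0452
finger_force: 30.0
```

Run:
```python
from h import *
print(rel(*lens(.010,.06,10)))
```

```text
[-2.413e-01  2.580e-01  3.570e-02  1.400e-03  5.571e-01  4.000e-04]
```

Request:
{"method": "play_rows", "body": {"moves": [{"x": -0.03,"y": 0.03,"z": 0,"ax": 0,"ay": 0.07,"az": 0},{"x": -0.06,"y": 0.065,"z": 0,"ax": 0,"ay": 0.14,"az": 0},{"x": -0.09,"y": 0.1,"z": 0,"ax": 0,"ay": 0.21,"az": 0},{"x": -0.12,"y": 0.135,"z": 0,"ax": 0,"ay": 0.29,"az": 0},{"x": -0.155,"y": 0.17,"z": 0,"ax": 0,"ay": 0.37,"az": 0},{"x": -0.19,"y": 0.205,"z": 0,"ax": 0,"ay": 0.45,"az": 0},{"x": -0.22,"y": 0.235,"z": 0,"ax": 0,"ay": 0.52,"az": 0},{"x": -0.241,"y": 0.258,"z": 0,"ax": 0.001,"ay": 0.557,"az": 0},{"x": -0.241,"y": 0.258,"z": 0.015,"ax": 0.001,"ay": 0.557,"az": 0},{"x": -0.241,"y": 0.258,"z": 0.015,"ax": 0.001,"ay": 0.557,"az": 0}]}}

```text
clock: 6.42
eef_pos: [0.5669, 0.2012, 0.2579]
orientation: [[-0.773, -0.407, -0.486], [-0.344, 0.913, -0.217], [0.532, -0.0, -0.846]]
wrist_force: [-0.6, 0.2, -2.2]
grip_width: 0.0453
finger_force: 30.0
```

Run:
```python
from h import *
print(rel(*lens(.010,.06,10)),rel(*lens(.010,.03,10)),r.get_state()["joint_positions"].round(2))
a=frame("side")["img"][100:230,200:330,::-1];b=frame("top")["img"][130:260,160:290,::-1]
cv2.imwrite("pics/c.png",np.clip(cv2.resize(np.hstack([a,b]),None,fx=3,fy=3,interpolation=2)*1.3,0,255).astype(np.uint8))
```

```text
[-0.0107  0.0009  0.0157 -0.0005 -0.003  -0.0001] [-0.016   0.0009  0.0452 -0.0005 -0.003  -0.0001] [ 0.29  0.73  1.08 -0.07  1.89 -1.7 ]
```

View pics/c.png

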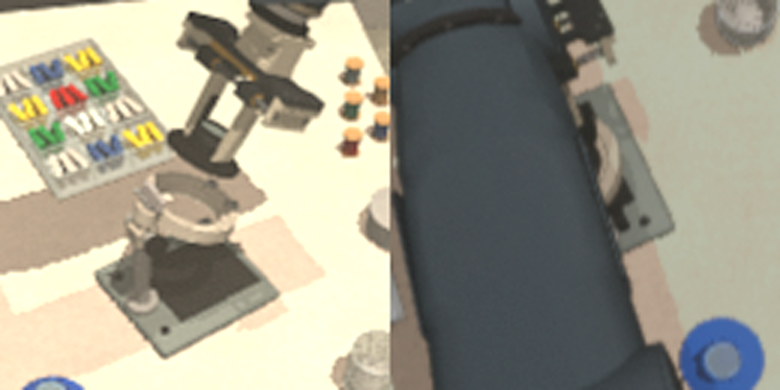

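The side view shows the lens tilted and held above the ring, with the ring at crop (190,205) and the lens at (205,150). The arm hides the top view. I'll come closer and check the offset in the side camera.

Request:
{"method": "play_rows", "body": {"moves": [{"x": -0.008,"y": 0.001,"z": 0.02,"ax": 0,"ay": -0.003,"az": 0},{"x": -0.016,"y": 0.001,"z": 0.04,"ax": 0,"ay": -0.003,"az": 0},{"x": -0.016,"y": 0.001,"z": 0.045,"ax": 0,"ay": -0.003,"az": 0},{"x": -0.016,"y": 0.001,"z": 0.045,"ax": 0,"ay": -0.003,"az": 0},{"x": -0.016,"y": 0.001,"z": 0.045,"ax": 0,"ay": -0.003,"az": 0}]}}

```text
clock: 7.15
eef_pos: [0.5585, 0.1986, 0.2151]
orientation: [[-0.778, -0.407, -0.479], [-0.346, 0.914, -0.214], [0.525, -0.001, -0.851]]
wrist_force: [0.2, -0.5, -1.7]
grip_width: 0.0455
finger_force: 30.0
```

Run:
```python
from h import *
s=r.get_state();R=s["orientation"];p=s["eef_pos"];print(rel(*lens(.010,.03,10)))
F=frame("side");foot=p+R[:,2]*.0228
th=np.linspace(0,2*np.pi,41)
circ=lambda c,e1,e2,q:np.array([c+q*(np.cos(t)*e1+np.sin(t)*e2) for t in th])
im=cv2.resize(np.ascontiguousarray(F["img"][:,:,::-1]),None,fx=8,fy=8,interpolation=2)
def dr(X,col): cv2.polylines(im,[np.round((proj(F,X)+.5)*8-.5).astype(int)],False,col,1)
dr(circ(foot,R[:,0],R[:,1],.048),(0,0,255));dr(circ(foot-R[:,2]*.038,R[:,0],R[:,1],.023),(0,0,255))
dr(circ(CELL+.006*N,CX,CY,.062),(255,0,0));dr(circ(CELL+.006*N,CX,CY,.05),(255,0,0))
for sg in(1,-1):
    d=-CX*np.cos(np.radians(24))+sg*CY*np.sin(np.radians(24));w=np.cross(N,d);c=CELL+.012*N+.043*d
    dr([c+.007*w,c-.007*w,c-.007*w+.007*d,c+.007*w+.007*d,c+.007*w],(0,160,0))
x,y=236,128;cv2.imwrite("pics/d.png",im[8*y:8*y+600,8*x:8*x+720])
```

```text
[-0.0006 -0.0001  0.0043 -0.001   0.0062 -0.0006]
```

View pics/d.png

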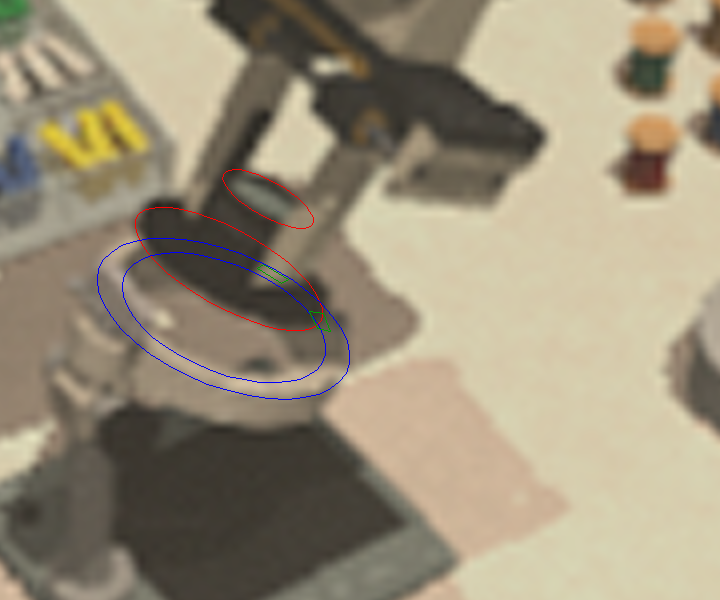

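The overlays match the glass, flange and ring to within 1–2 mm. I'll go lower, still clear of the claws.

Run:
```python
from h import *
print(rel(*lens(.009,.016,10,.0228)))
```

```text
[-0.0039 -0.0002  0.018  -0.0011  0.006  -0.0006]
```

Request:
{"method": "play_rows", "body": {"moves": [{"x": -0.002,"y": 0,"z": 0.008,"ax": -0.001,"ay": 0.003,"az": 0},{"x": -0.004,"y": 0,"z": 0.014,"ax": -0.001,"ay": 0.006,"az": 0},{"x": -0.004,"y": 0,"z": 0.018,"ax": -0.001,"ay": 0.006,"az": 0},{"x": -0.004,"y": 0,"z": 0.018,"ax": -0.001,"ay": 0.006,"az": 0},{"x": -0.004,"y": 0,"z": 0.018,"ax": -0.001,"ay": 0.006,"az": 0}]}}

```text
clock: 7.82
eef_pos: [0.5526, 0.1962, 0.1968]
orientation: [[-0.774, -0.406, -0.485], [-0.344, 0.914, -0.216], [0.531, -0.0, -0.847]]
wrist_force: [0.4, 0.3, -2.5]
grip_width: 0.0452
finger_force: 30.0
```

Run:
```python
from h import *
print(rel(*lens(.009,.016,10,.0228)),rel(*lens(.009,.0096,10,.0228)))
```

```text
[ 0.0003 -0.0003 -0.0007  0.     -0.0012 -0.0003] [-0.0009 -0.0003  0.0056  0.     -0.0012 -0.0003]
```

Request:
{"method": "play_rows", "body": {"moves": [{"x": 0,"y": 0,"z": 0.002,"ax": 0,"ay": 0,"az": 0},{"x": -0.001,"y": 0,"z": 0.004,"ax": 0,"ay": 0,"az": 0},{"x": -0.001,"y": 0,"z": 0.0055,"ax": 0,"ay": 0,"az": 0},{"x": -0.001,"y": 0,"z": 0.0055,"ax": 0,"ay": 0,"az": 0},{"x": -0.001,"y": 0,"z": 0.0055,"ax": 0,"ay": 0,"az": 0}]}}

```text
clock: 8.45
eef_pos: [0.5506, 0.1953, 0.1915]
orientation: [[-0.774, -0.406, -0.485], [-0.344, 0.914, -0.216], [0.531, -0.0, -0.847]]
wrist_force: [0.2, -0.0, -2.8]
grip_width: 0.0456
finger_force: 30.0
```

Run:
```python
from h import *
for a in((.009,.0096),(.006,.0096),(.003,.0095)): print(rel(*lens(*a,10,.0228)))
s=r.get_state();print(np.c_[CX,CY,N].T@s["wrist_force"],s["ft_torque"])
```

```text
[ 0.0001 -0.0003 -0.0001  0.     -0.0014 -0.0003]
[-0.0028 -0.0003 -0.0006  0.     -0.0014 -0.0003]
[-0.0058 -0.0003 -0.001   0.     -0.0014 -0.0003]
[-1.24283605  0.09872538 -2.51496055] [ 0.26772764 -0.40108726 -0.03076458]
```

No contact yet. I'll slide under the claws to xF = 3 mm.

Request:
{"method": "play_rows", "body": {"moves": [{"x": -0.0015,"y": 0,"z": -0.0003,"ax": 0,"ay": 0,"az": 0},{"x": -0.003,"y": 0,"z": -0.0006,"ax": 0,"ay": 0,"az": 0},{"x": -0.0045,"y": 0,"z": -0.0008,"ax": 0,"ay": 0,"az": 0},{"x": -0.006,"y": 0,"z": -0.001,"ax": 0,"ay": 0,"az": 0},{"x": -0.006,"y": 0,"z": -0.001,"ax": 0,"ay": 0,"az": 0}]}}

```text
clock: 9.07
eef_pos: [0.5559, 0.1976, 0.1891]
orientation: [[-0.774, -0.406, -0.485], [-0.344, 0.914, -0.216], [0.531, -0.0, -0.847]]
wrist_force: [0.5, 1.0, -2.4]
grip_width: 0.0458
finger_force: 30.0
```

Run:
```python
from h import *
for a in((.003,.0095),(.0,.009),(0,.0083)): print(rel(*lens(*a,10,.0228)))
s=r.get_state();print(np.c_[CX,CY,N].T@s["wrist_force"],s["ft_torque"])
```

```text
[ 0.0003 -0.0003 -0.      0.0001 -0.0012 -0.0003]
[-0.0027 -0.0003 -0.      0.0001 -0.0012 -0.0003]
[-0.0028 -0.0003  0.0007  0.0001 -0.0012 -0.0003]
[-1.69326958 -0.68400944 -1.87768513] [ 0.29974828 -0.39860831 -0.00655878]
```

Request:
{"method": "play_rows", "body": {"moves": [{"x": 0,"y": 0,"z": 0.0005,"ax": 0,"ay": 0,"az": 0},{"x": 0,"y": 0,"z": 0.001,"ax": 0,"ay": 0,"az": 0},{"x": 0,"y": 0,"z": 0.0015,"ax": 0,"ay": 0,"az": 0},{"x": 0,"y": 0,"z": 0.0015,"ax": 0,"ay": 0,"az": 0}]}}

```text
clock: 9.57
eef_pos: [0.5554, 0.1974, 0.1886]
orientation: [[-0.775, -0.406, -0.484], [-0.345, 0.914, -0.216], [0.53, -0.0, -0.848]]
wrist_force: [2.0, 0.5, 6.4]
grip_width: 0.0451
finger_force: 30.0
```

Run:
```python
from h import *
print(rel(*lens(.003,.0083,10,.0228)))
s=r.get_state();print(np.c_[CX,CY,N].T@s["wrist_force"],s["ft_torque"])
```

```text
[-0.0001 -0.0003  0.0004 -0.0001  0.0001 -0.0004]
[0.47890166 0.34385507 6.66031182] [ 0.32544227 -0.40391843 -0.03023245]
```

Contact is at the ledge height expected. I'll ease up 1 mm and slide further towards the lower wall.

Request:
{"method": "play_rows", "body": {"moves": [{"x": 0,"y": 0,"z": -0.0008,"ax": 0,"ay": 0,"az": 0},{"x": -0.001,"y": 0,"z": -0.0008,"ax": 0,"ay": 0,"az": 0},{"x": -0.002,"y": 0,"z": -0.0006,"ax": 0,"ay": 0,"az": 0},{"x": -0.003,"y": 0,"z": -0.0006,"ax": 0,"ay": 0,"az": 0},{"x": -0.003,"y": 0,"z": -0.0006,"ax": 0,"ay": 0,"az": 0}]}}

```text
clock: 10.2
eef_pos: [0.5573, 0.1982, 0.1879]
orientation: [[-0.774, -0.406, -0.486], [-0.344, 0.914, -0.217], [0.532, -0.0, -0.847]]
wrist_force: [-1.8, 0.3, 11.2]
grip_width: 0.0455
finger_force: 30.0
```

Run:
```python
from h import *
print(rel(*lens(0,.0083,10,.0228)),rel(*lens(-.002,.0083,10,.0228)))
s=r.get_state();print(np.c_[CX,CY,N].T@s["wrist_force"],s["ft_torque"])
```

```text
[-0.0009 -0.0003  0.0005 -0.     -0.0028 -0.0005] [-0.0029 -0.0003  0.0001 -0.     -0.0028 -0.0005]
[ 5.59676988 -0.99290685  9.76495893] [-0.22095393  0.69494802  0.02452226]
```

Request:
{"method": "play_rows", "body": {"moves": [{"x": 0,"y": 0,"z": -0.0008,"ax": 0,"ay": 0,"az": 0},{"x": -0.0007,"y": 0,"z": -0.0009,"ax": 0,"ay": 0,"az": 0},{"x": -0.0014,"y": 0,"z": -0.001,"ax": 0,"ay": 0,"az": 0},{"x": -0.0014,"y": 0,"z": -0.001,"ax": 0,"ay": 0,"az": 0}]}}

```text
clock: 10.7
eef_pos: [0.5588, 0.1989, 0.1874]
orientation: [[-0.773, -0.406, -0.486], [-0.344, 0.914, -0.217], [0.532, -0.0, -0.846]]
wrist_force: [-1.9, -0.2, 8.3]
grip_width: 0.0456
finger_force: 30.0
```

Run:
```python
from h import *
print(rel(*lens(0,.0083,10,.0228)),rel(*lens(-.002,.0083,10,.0228)))
s=r.get_state();print(np.c_[CX,CY,N].T@s["wrist_force"],s["ft_torque"])
```

```text
[ 0.0008 -0.0003  0.0009  0.     -0.003  -0.0005] [-0.0012 -0.0003  0.0006  0.     -0.003  -0.0005]
[ 4.74748607 -0.60874768  7.03288942] [-0.13285275  0.41453242 -0.01450499]
```

Run:
```python
from h import *
for a in((-.0004,.0068,7),(-.0001,.0042,4)): print(rel(*lens(*a,.0228)))
```

```text
[ 0.0013 -0.0003  0.0024  0.     -0.0553 -0.0005]
[ 0.0024 -0.0003  0.0051 -0.     -0.1077 -0.0005]
```

Request:
{"method": "play_rows", "body": {"moves": [{"x": 0.0007,"y": 0,"z": 0.001,"ax": 0,"ay": -0.027,"az": 0},{"x": 0.0013,"y": 0,"z": 0.002,"ax": 0,"ay": -0.055,"az": 0},{"x": 0.0018,"y": 0,"z": 0.0033,"ax": 0,"ay": -0.08,"az": 0},{"x": 0.0024,"y": 0,"z": 0.0046,"ax": 0,"ay": -0.108,"az": 0},{"x": 0.0024,"y": 0,"z": 0.0046,"ax": 0,"ay": -0.108,"az": 0}]}}

```text
clock: 11.32
eef_pos: [0.5549, 0.1972, 0.184]
orientation: [[-0.822, -0.406, -0.399], [-0.366, 0.914, -0.177], [0.436, -0.0, -0.9]]
wrist_force: [0.3, -0.6, -0.7]
grip_width: 0.0457
finger_force: 30.0
```

Run:
```python
from h import *
for a in((-.0001,.0040,4),(.000,.0022,2),(0,0,0)): print(rel(*lens(*a,.0228)))
s=r.get_state();print(np.c_[CX,CY,N].T@s["wrist_force"],s["ft_torque"])
```

```text
[ 0.0005 -0.0003  0.0001  0.0001  0.0024 -0.0004]
[ 0.0013 -0.0003  0.0019  0.0001 -0.0326 -0.0004]
[ 0.0019 -0.0003  0.0042  0.0001 -0.0675 -0.0004]
[-0.28607502  0.63639602 -0.63986333] [ 0.19917276 -0.31336542 -0.04510959]
```

Request:
{"method": "play_rows", "body": {"moves": [{"x": 0.0007,"y": 0,"z": 0.001,"ax": 0,"ay": -0.016,"az": 0},{"x": 0.0012,"y": 0,"z": 0.0018,"ax": 0,"ay": -0.032,"az": 0},{"x": 0.0016,"y": 0,"z": 0.003,"ax": 0,"ay": -0.05,"az": 0},{"x": 0.0019,"y": 0,"z": 0.0038,"ax": 0,"ay": -0.0675,"az": 0},{"x": 0.0019,"y": 0,"z": 0.0038,"ax": 0,"ay": -0.0675,"az": 0}]}}

```text
clock: 11.95
eef_pos: [0.5521, 0.1959, 0.1819]
orientation: [[-0.847, -0.407, -0.342], [-0.377, 0.914, -0.152], [0.374, -0.0, -0.927]]
wrist_force: [2.8, 1.2, 0.7]
grip_width: 0.0456
finger_force: 30.0
```

Run:
```python
from h import *
print(rel(*lens(0,0,0,.0228)))
s=r.get_state();print(np.c_[CX,CY,N].T@s["wrist_force"],s["ft_torque"])
```

```text
[ 0.0001 -0.0003  0.0009 -0.0001  0.0004 -0.0003]
[-2.53610875  0.08051826  1.79029099] [ 0.21224951 -0.51961028  0.07950303]
```

Request:
{"method": "play_rows", "body": {"moves": [{"x": 0,"y": 0,"z": 0.0005,"ax": 0,"ay": 0,"az": 0},{"x": 0,"y": 0,"z": 0.001,"ax": 0,"ay": 0,"az": 0},{"x": 0,"y": 0,"z": 0.001,"ax": 0,"ay": 0,"az": 0}]}}

```text
clock: 12.32
eef_pos: [0.552, 0.196, 0.1818]
orientation: [[-0.847, -0.407, -0.342], [-0.377, 0.914, -0.152], [0.374, -0.0, -0.927]]
wrist_force: [2.4, 2.8, 9.2]
grip_width: 0.0457
finger_force: 30.0
```

Run:
```python
from h import *
print(rel(*lens(0,0,0,.0228)))
s=r.get_state();print(np.c_[CX,CY,N].T@s["wrist_force"],np.c_[CX,CY,N].T@s["ft_torque"])
```

```text
[ 0.0001 -0.0004  0.0008 -0.0003  0.0005 -0.0003]
[ 0.32766803 -1.59995358  9.75530574] [0.0259796  0.01072482 0.06779657]
```

It has firm contact over an area at about nominal seated height. I'll release gently and look.

Request:
{"method": "play_rows", "body": {"jaw": 0.062, "moves": [{"x": 0,"y": 0,"z": -0.0006,"ax": 0,"ay": 0,"az": 0},{"x": 0,"y": 0,"z": -0.0006,"ax": 0,"ay": 0,"az": 0},{"x": 0,"y": 0,"z": -0.0006,"ax": 0,"ay": 0,"az": 0},{"x": 0,"y": 0,"z": -0.0006,"ax": 0,"ay": 0,"az": 0},{"x": 0,"y": 0,"z": -0.02,"ax": 0,"ay": 0,"az": 0},{"x": 0,"y": 0,"z": -0.05,"ax": 0,"ay": 0,"az": 0},{"x": 0,"y": 0,"z": -0.09,"ax": 0,"ay": 0,"az": 0},{"x": 0,"y": -0.06,"z": -0.12,"ax": 0,"ay": 0,"az": 0},{"x": 0,"y": -0.12,"z": -0.12,"ax": 0,"ay": 0,"az": 0},{"x": 0,"y": -0.18,"z": -0.12,"ax": 0,"ay": 0,"az": 0}]}}

```text
clock: 13.58
eef_pos: [0.6666, 0.048, 0.2923]
orientation: [[-0.847, -0.407, -0.342], [-0.377, 0.914, -0.153], [0.375, -0.0, -0.927]]
wrist_force: [0.1, -0.0, 0.1]
grip_width: 0.0619
finger_force: 0.0
```

Run:
```python
from h import *
s=r.get_state();print(s["wrist_force"])
out=[]
th=np.linspace(0,2*np.pi,61)
for n in("side","top"):
    F=frame(n);im=cv2.resize(np.ascontiguousarray(F["img"][:,:,::-1]),None,fx=8,fy=8,interpolation=2)
    def dr(X,col): cv2.polylines(im,[np.round((proj(F,X)+.5)*8-.5).astype(int)],False,col,1)
    dr([CELL+.038*N+.023*(np.cos(t)*CX+np.sin(t)*CY) for t in th],(0,0,255))
    c=proj(F,[CELL+.02*N+.02*CX])[0]*8
    x,y=int(c[0])-200,int(c[1])-240;out.append(np.clip(im[y:y+500,x:x+400]*1.4,0,255))
cv2.imwrite("pics/e.png",np.hstack(out).astype(np.uint8))
```

```text
[ 0.09566431 -0.01154202  0.08790041]
```

View pics/e.png

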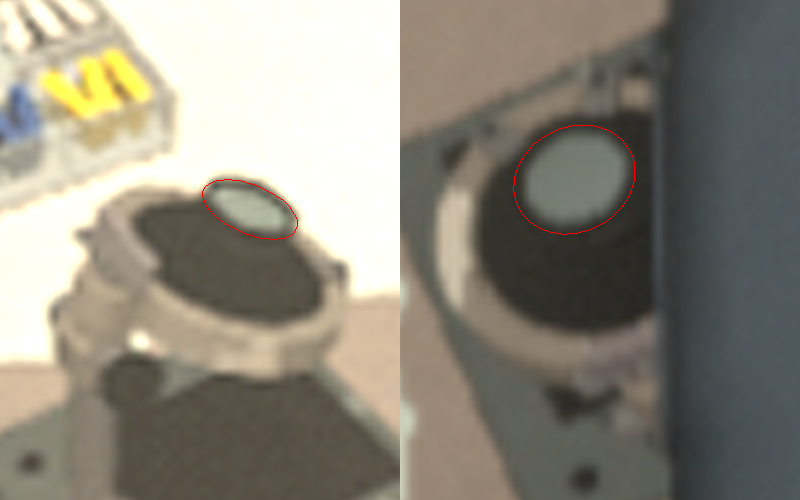

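The lens lies flat inside the ring, both in the side view and in the top view, and the glass is centred on the prediction. The latch is at the lower right of the ring. I'll swing the arm away and turn the tool to measure the latch angle.

```bash
cat >> h.py <<'E'
def latch(th,z,d=0,o=(0,0)): # tool pose: wing between the fingers, fingertips at height z over ledge
    c,s=np.cos(th),np.sin(th); y=-s*CX+c*CY; return CELL+(.068+o[0])*CX+o[1]*CY+(z+.014)*N, np.c_[np.cross(y,-N),y,-N]
E
python3 - <<'E'
from h import *
p,R=latch(1.4,.05);print(rel(np.array([.45,-.08,.3]),R),R[:,0]@CX)
E
```

```text
[ 2.3380e-01 -2.6400e-02  8.5300e-02 -3.0000e-04 -2.2000e-03  1.7358e+00] -0.16996714290024098
```

Request:
{"method": "play_rows", "body": {"jaw": 0.03, "moves": [{"x": 0.025,"y": -0.02,"z": 0.01,"ax": 0,"ay": 0,"az": 0.17},{"x": 0.05,"y": -0.026,"z": 0.018,"ax": 0,"ay": 0,"az": 0.34},{"x": 0.075,"y": -0.026,"z": 0.027,"ax": 0,"ay": 0,"az": 0.51},{"x": 0.1,"y": -0.026,"z": 0.036,"ax": 0,"ay": 0,"az": 0.68},{"x": 0.125,"y": -0.026,"z": 0.045,"ax": 0,"ay": 0,"az": 0.85},{"x": 0.15,"y": -0.026,"z": 0.055,"ax": 0,"ay": 0,"az": 1.02},{"x": 0.175,"y": -0.026,"z": 0.064,"ax": 0,"ay": 0,"az": 1.2},{"x": 0.2,"y": -0.026,"z": 0.073,"ax": 0,"ay": 0,"az": 1.37},{"x": 0.22,"y": -0.026,"z": 0.08,"ax": 0,"ay": 0,"az": 1.55},{"x": 0.234,"y": -0.026,"z": 0.085,"ax": 0,"ay": 0,"az": 1.73}]}}

```text
clock: 14.92
eef_pos: [0.4483, -0.0752, 0.3011]
orientation: [[-0.262, 0.902, -0.343], [0.963, 0.221, -0.152], [-0.062, -0.37, -0.927]]
wrist_force: [0.6, 0.4, -0.2]
grip_width: 0.0298
finger_force: 0.0
```

Run:
```python
from h import *
print(r.get_state()["joint_positions"].round(2))
out=[]
th0=[1.4,1.2]
for n in("side","top"):
    F=frame(n);im=cv2.resize(np.ascontiguousarray(F["img"][:,:,::-1]),None,fx=10,fy=10,interpolation=2)
    def dr(X,col): cv2.polylines(im,[np.round((proj(F,X)+.5)*10-.5).astype(int)],False,col,1)
    G=CELL+.068*CX+.029*N
    for th,col in((1.57,(0,0,255)),(1.1,(255,0,0))):
        w=np.cos(th)*CX+np.sin(th)*CY;v=-np.sin(th)*CX+np.cos(th)*CY
        dr([G+.022*w+.0045*v,G-.022*w+.0045*v,G-.022*w-.0045*v,G+.022*w-.0045*v,G+.022*w+.0045*v],col)
    c=proj(F,[G])[0]*10
    x,y=int(c[0])-200,int(c[1])-200;out.append(np.clip(im[y:y+400,x:x+400]*1.3,0,255))
cv2.imwrite("pics/f.png",np.hstack(out).astype(np.uint8))
```

```text
[-0.15  0.28  1.62 -0.2   1.57 -0.37]
```

View pics/f.png

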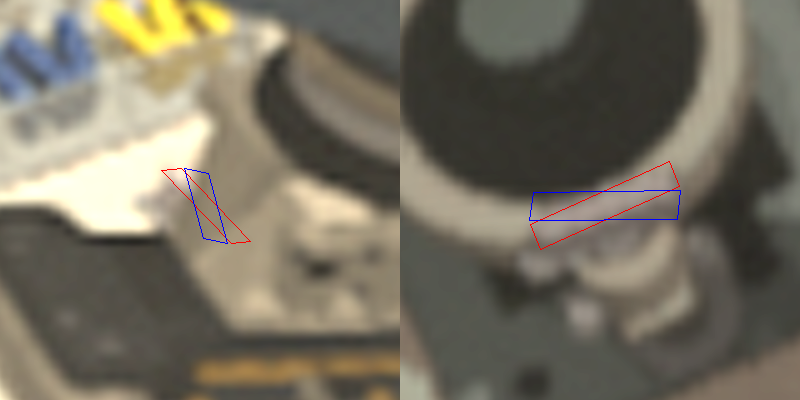

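The wing runs from about (530,215) to (690,185) in the top crop, which is an angle of about 1.35. A 30 mm jaw gap covers the uncertainty. Next I hover over the latch.

Run:
```python
from h import *
print(rel(*latch(1.36,.07)))
```

```text
[ 0.2294  0.1313 -0.0265 -0.0004 -0.      0.0487]
```

Request:
{"method": "play_rows", "body": {"moves": [{"x": 0.05,"y": 0.03,"z": -0.03,"ax": 0,"ay": 0,"az": 0.02},{"x": 0.1,"y": 0.06,"z": -0.03,"ax": 0,"ay": 0,"az": 0.049},{"x": 0.15,"y": 0.09,"z": -0.03,"ax": 0,"ay": 0,"az": 0.049},{"x": 0.2,"y": 0.115,"z": -0.028,"ax": 0,"ay": 0,"az": 0.049},{"x": 0.229,"y": 0.131,"z": -0.0265,"ax": 0,"ay": 0,"az": 0.049},{"x": 0.229,"y": 0.131,"z": -0.0265,"ax": 0,"ay": 0,"az": 0.049},{"x": 0.229,"y": 0.131,"z": -0.0265,"ax": 0,"ay": 0,"az": 0.049}]}}

```text
clock: 15.9
eef_pos: [0.5152, 0.1785, 0.2634]
orientation: [[-0.225, 0.912, -0.343], [0.971, 0.182, -0.153], [-0.077, -0.367, -0.927]]
wrist_force: [-0.0, 0.2, -0.4]
grip_width: 0.0296
finger_force: 0.0
```

Run:
```python
from h import *
print(rel(*latch(1.36,.035)),rel(*latch(1.36,.015)),r.get_state()["joint_positions"].round(2))
F=frame("side");x,y=215,120
cv2.imwrite("pics/g.png",cv2.resize(F["img"][y:y+90,x:x+110,::-1],None,fx=6,fy=6,interpolation=2))
```

```text
[ 0.0006  0.0001  0.035  -0.0006  0.0003  0.0045] [ 0.0006  0.0001  0.055  -0.0006  0.0003  0.0045] [ 0.27  0.51  1.38 -0.05  1.63  0.07]
```

View pics/g.png

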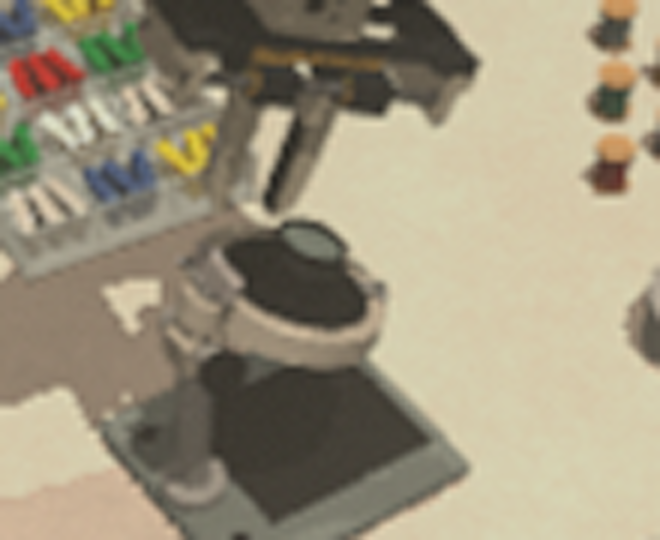

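The fingers hang above the latch wing at crop (215,260), one on each side of it. That was my tenth and last picture. I descend now, watching the force.

Request:
{"method": "play_rows", "body": {"moves": [{"x": 0.0005,"y": 0,"z": 0.02,"ax": 0,"ay": 0,"az": 0},{"x": 0.0005,"y": 0,"z": 0.034,"ax": 0,"ay": 0,"az": 0},{"x": 0.0005,"y": 0,"z": 0.042,"ax": 0,"ay": 0,"az": 0},{"x": 0.0005,"y": 0,"z": 0.048,"ax": 0,"ay": 0,"az": 0},{"x": 0.0005,"y": 0,"z": 0.053,"ax": 0,"ay": 0,"az": 0},{"x": 0.0005,"y": 0,"z": 0.053,"ax": 0,"ay": 0,"az": 0}]}}

```text
clock: 16.7
eef_pos: [0.4968, 0.1712, 0.2141]
orientation: [[-0.223, 0.913, -0.343], [0.972, 0.18, -0.153], [-0.078, -0.367, -0.927]]
wrist_force: [0.2, -0.5, -0.6]
grip_width: 0.03
finger_force: 0.0
```

Run:
```python
from h import *
print(rel(*latch(1.36,.016)))
```

```text
[-0.0002  0.0001  0.0008 -0.0007  0.0001  0.0023]
```

Request:
{"method": "play_rows", "body": {"jaw": 0.004, "moves": [{"x": 0,"y": 0,"z": 0,"ax": 0,"ay": 0,"az": 0},{"x": 0,"y": 0,"z": 0,"ax": 0,"ay": 0,"az": 0},{"x": 0,"y": 0,"z": 0,"ax": 0,"ay": 0,"az": 0},{"x": 0,"y": 0,"z": 0,"ax": 0,"ay": 0,"az": 0},{"x": 0,"y": 0,"z": 0,"ax": 0,"ay": 0,"az": 0},{"x": 0,"y": 0,"z": 0,"ax": 0,"ay": 0,"az": 0}]}}

```text
clock: 17.45
eef_pos: [0.4986, 0.1711, 0.2139]
orientation: [[-0.222, 0.914, -0.338], [0.972, 0.18, -0.152], [-0.078, -0.363, -0.929]]
wrist_force: [10.3, -0.9, -6.0]
grip_width: 0.009
finger_force: 30.0
```

Run:
```python
from h import *
print(rel(*latch(1.36,.016)))
s=r.get_state();B=np.c_[CX,CY,N].T;print(B@s["wrist_force"],B@s["ft_torque"],s["grip_width"],s["finger_force"])
```

```text
[ 0.0003 -0.0016  0.0012  0.0041  0.0008  0.0018]
[-10.61450988   5.05159357  -2.1412637 ] [ 0.89193407  1.9381132  -0.06470737] 0.008991332389146728 29.985579550266266
```

The wing is pinched, at 9.0 mm wide, and it sits about 2.5 mm towards the cell compared with my estimate. I'll shift by that much and turn.

Request:
{"method": "play_rows", "body": {"moves": [{"x": 0,"y": 0.0025,"z": 0,"ax": 0,"ay": 0,"az": 0},{"x": 0,"y": 0.0025,"z": 0,"ax": 0,"ay": 0,"az": 0.12},{"x": 0,"y": 0.0025,"z": 0,"ax": 0,"ay": 0,"az": 0.24},{"x": 0,"y": 0.0025,"z": 0,"ax": 0,"ay": 0,"az": 0.36},{"x": 0,"y": 0.0025,"z": 0,"ax": 0,"ay": 0,"az": 0.48},{"x": 0,"y": 0.0025,"z": 0,"ax": 0,"ay": 0,"az": 0.6},{"x": 0,"y": 0.0025,"z": 0,"ax": 0,"ay": 0,"az": 0.6}]}}

```text
clock: 18.32
eef_pos: [0.4978, 0.1713, 0.2141]
orientation: [[0.332, 0.877, -0.346], [0.902, -0.402, -0.154], [-0.274, -0.261, -0.925]]
wrist_force: [-8.0, -3.7, 8.7]
grip_width: 0.0085
finger_force: 30.0
```

Run:
```python
from h import *
print(rel(*latch(.76,.016,o=(-.0025,0))))
s=r.get_state();B=np.c_[CX,CY,N].T;print(B@s["wrist_force"],B@s["ft_torque"],s["grip_width"],s["finger_force"],B@s["orientation"])
```

```text
[ 0.0013  0.0011  0.0012 -0.0035  0.0031  0.0006]
[11.48485335  0.11853511  4.78421128] [-0.03130257 -1.95554161 -0.0597164 ] 0.0084889357364069 29.994010627269745 [[-7.24445978e-01 -6.89315719e-01  4.67587483e-03]
 [-6.89324541e-01  7.24452566e-01 -3.95666092e-04]
 [-3.11471066e-03 -3.50983398e-03 -9.99988990e-01]]
```

Request:
{"method": "play_rows", "body": {"moves": [{"x": -0.0009,"y": -0.0009,"z": 0,"ax": 0,"ay": 0,"az": 0.06},{"x": -0.0009,"y": -0.0009,"z": 0,"ax": 0,"ay": 0,"az": 0.18},{"x": -0.0009,"y": -0.0009,"z": 0,"ax": 0,"ay": 0,"az": 0.3},{"x": -0.0009,"y": -0.0009,"z": 0,"ax": 0,"ay": 0,"az": 0.42},{"x": -0.0009,"y": -0.0009,"z": 0,"ax": 0,"ay": 0,"az": 0.54},{"x": -0.0009,"y": -0.0009,"z": 0,"ax": 0,"ay": 0,"az": 0.64},{"x": -0.0009,"y": -0.0009,"z": 0,"ax": 0,"ay": 0,"az": 0.64}]}}

```text
clock: 19.2
eef_pos: [0.4969, 0.172, 0.2143]
orientation: [[0.791, 0.506, -0.346], [0.485, -0.861, -0.151], [-0.374, -0.048, -0.926]]
wrist_force: [-6.4, 4.2, 6.3]
grip_width: 0.0089
finger_force: 30.0
```

Run:
```python
from h import *
print(rel(*latch(0,.016,o=(-.0015,0))))
s=r.get_state();B=np.c_[CX,CY,N].T;print(B@s["wrist_force"],B@s["ft_torque"],s["grip_width"],s["finger_force"])
```

```text
[ 0.0012  0.001   0.0012 -0.0024  0.0028  0.1215]
[ 6.23094623 -6.44391256  4.2899652 ] [-1.11656424 -1.19039137  0.01399195] 0.008862643027133675 29.9936243891716
```

Request:
{"method": "play_rows", "body": {"moves": [{"x": 0,"y": -0.0006,"z": 0,"ax": 0,"ay": 0,"az": 0.06},{"x": 0,"y": -0.0006,"z": 0,"ax": 0,"ay": 0,"az": 0.12},{"x": 0,"y": -0.0006,"z": 0,"ax": 0,"ay": 0,"az": 0.15},{"x": 0,"y": -0.0006,"z": 0,"ax": 0,"ay": 0,"az": 0.15}]}}

```text
clock: 19.7
eef_pos: [0.4968, 0.1722, 0.2143]
orientation: [[0.857, 0.383, -0.345], [0.352, -0.924, -0.152], [-0.377, 0.009, -0.926]]
wrist_force: [-6.9, 1.9, 6.0]
grip_width: 0.0083
finger_force: 30.1
```

Run:
```python
from h import *
print(rel(*latch(0,.016,o=(-.0015,0))))
s=r.get_state();B=np.c_[CX,CY,N].T;print(B@s["wrist_force"],B@s["ft_torque"],s["grip_width"],s["finger_force"])
```

```text
[ 0.0014  0.0011  0.0012 -0.0014  0.0028 -0.0273]
[ 7.33335825 -4.55949379  3.45962808] [-0.79246446 -1.15838511  0.337575  ] 0.00832134304472689 30.09740173816681
```

The torque about the latch axis has risen to 0.34 N m with the turn complete, so the latch is at its stop. I'll release and back away.

Request:
{"method": "play_rows", "body": {"jaw": 0.035, "moves": [{"x": 0,"y": 0,"z": 0,"ax": 0,"ay": 0,"az": 0},{"x": 0,"y": 0,"z": 0,"ax": 0,"ay": 0,"az": 0},{"x": 0,"y": 0,"z": 0,"ax": 0,"ay": 0,"az": 0},{"x": 0,"y": 0,"z": 0,"ax": 0,"ay": 0,"az": 0},{"x": 0,"y": 0,"z": -0.02,"ax": 0,"ay": 0,"az": 0},{"x": 0,"y": 0,"z": -0.06,"ax": 0,"ay": 0,"az": 0},{"x": 0,"y": 0,"z": -0.1,"ax": 0,"ay": 0,"az": 0},{"x": 0,"y": 0.05,"z": -0.12,"ax": 0,"ay": 0,"az": 0},{"x": 0,"y": 0.11,"z": -0.12,"ax": 0,"ay": 0,"az": 0},{"x": -0.05,"y": 0.16,"z": -0.12,"ax": 0,"ay": 0,"az": 0}]}}

```text
clock: 20.95
eef_pos: [0.5607, 0.0301, 0.3413]
orientation: [[0.857, 0.383, -0.345], [0.351, -0.924, -0.153], [-0.378, 0.01, -0.926]]
wrist_force: [0.2, -0.2, 0.9]
grip_width: 0.0352
finger_force: 0.0
```

Request:
{"method": "play_rows", "body": {"moves": [{"x": -0.05,"y": 0.05,"z": 0,"ax": 0,"ay": 0,"az": 0},{"x": -0.1,"y": 0.1,"z": 0,"ax": 0,"ay": 0,"az": 0},{"x": -0.1,"y": 0.14,"z": 0,"ax": 0,"ay": 0,"az": 0},{"x": -0.1,"y": 0.14,"z": 0,"ax": 0,"ay": 0,"az": 0},{"x": -0.1,"y": 0.14,"z": 0,"ax": 0,"ay": 0,"az": 0}]}}

```text
clock: 21.58
eef_pos: [0.5278, -0.1321, 0.3819]
orientation: [[0.858, 0.383, -0.343], [0.351, -0.924, -0.152], [-0.375, 0.01, -0.927]]
wrist_force: [-1.0, 0.2, -0.4]
grip_width: 0.0346
finger_force: 0.0
```

Run:
```python
from h import *
F=frame("top");im=F["img"].astype(np.float32);C=CELL-.0012*CX
# sample at tongue height (8 mm): across y for several radii; tongue should stand out on dark flange at y=0
for x in(.036,.041,.044,.047):
    p=proj(F,[C+.010*N+x*CX+y*CY for y in np.arange(-.03,.031,.004)]).astype(np.float32)
    print(x,cv2.remap(im,p[None,:,0],p[None,:,1],1)[0].mean(1).astype(int))
for x in(.052,.06,.076,.084,.088):
    p=proj(F,[C+.029*N+x*CX+y*CY for y in np.arange(-.024,.025,.004)]).astype(np.float32)
    v=cv2.remap(im,p[None,:,0],p[None,:,1],1)[0];print(x,v.mean(1).astype(int),(v[:,0]-v[:,2]).astype(int))
# glass centre check
s=cv2.resize(F["img"],None,fx=4,fy=4,interpolation=2).mean(2);q=proj(F,[C+.038*N])[0];x0,y0=int(q[0]*4)-40,int(q[1]*4)-40
m=(s[y0:y0+80,x0:x0+80]>60).astype(np.uint8);n,l,st,ce=cv2.connectedComponentsWithStats(m);i=l[40,40];print("glass",(ce[i]+[x0,y0])/4,q,st[i,4],r.get_state()["eef_pos"])
```

```text
0.036 [49 43 41 41 40 41 57 96 77 46 41 40 40 41 41 43]
0.041 [ 94  61  45  41  40  43  82 121 113  63  43  41  40  42  53  82]
0.044 [117  89  58  48  41  42  79 123 111  64  42  41  46  56  77 115]
0.047 [130 116  96  69  55  42  79 123 110  65  47  55  68  90 110 128]
0.052 [ 57  43  41  40  46  98 124  96  53  41  41  41  44] [ 9  7  6  6  6 14 17 14  8  6  6  7  6]
0.06 [127 111  89  67  57 100 126 103  69  64  78  98 117] [21 21 18 13 10 15 17 15 10 10 14 17 20]
0.076 [ 78  85  89 120  93 104 126 117 122 123 113  96  91] [17 18 19 25 18 15 18 14 17 25 23 22 21]
0.084 [ 43  44  74 103  87 104 125 104 104 126 104  63  49] [ 7  8 15 22 19 17 18 16 20 27 24 14 10]
0.088 [ 47  55  69 102  91 104 120 105 120 124  95  77  69] [ 6  8 13 21 21 17 17 18 25 26 20 11 10]
glass [214.11099253 179.52347919] [213.39856986 178.93973159] 1874 [ 0.52786957 -0.13161982  0.3818755 ]
```

The tongue lies straight over the flange, the wing points along the cell's x axis, and the lens is still in place. I'm handing the job in.

```bash
python3 -c "
from station import r
print(r.job_done())"
```

```text
the job is handed in; nothing more can be done
None
```

The tall lens went under both claws while tilted, was levelled flat into the recess, and the latch is turned fully across it; I handed the job in at about 22 s, with the robot clear and the other items never handled.

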